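Make up a toy tea set on its tray

TASK

Make up the children's tea set for sale: stand each of the four one-eared cups with a white inside upright in the middle of the saucer of its own colour on the wooden tray, setting it down gently, not dropping it, and knocking none over. The red beaker without an ear and the plain blue mug with two ears belong to other sets: leave them standing where they are, and leave the saucers lying in their places.

Things in the scene. Friction and masses are not known exactly. Their poses are not given: they have to be found in the camera images.
- cup_red_mid (a point): red cup of the tea set: plastic, 53 mm across (foot 40), 48 mm high with its rim bead, about 50 g, sides nearly upright, open top, wall 3 mm; coloured outside and rim, WHITE floor inside, ONE ear (handle). Point: its centre, 23 mm above the foot; z up, x from the axis towards the ear, which reaches 42 mm from the axis, is 6 mm thick and lies 12 to 39 mm above the foot. Stands on the bench.
- saucer_red: red saucer: 92 mm across, white rim 11.5 mm high, flat well 66 mm across, its floor 4 mm above the underside; loose, about 60 g. Origin: centre of underside; z up. Lies on a fixed wooden tray (280 mm square, floor 6 mm thick, rim 22 mm high), the four in a square 115 mm apart. A cup in the well has its centre 27 mm above this origin.
- cup_yellow_mid (a point): yellow cup of the tea set: plastic, 53 mm across (foot 40), 48 mm high with its rim bead, about 50 g, sides nearly upright, open top, wall 3 mm; coloured outside and rim, WHITE floor inside, ONE ear (handle). Point: its centre, 23 mm above the foot; z up, x from the axis towards the ear, which reaches 42 mm from the axis, is 6 mm thick and lies 12 to 39 mm above the foot. Stands on the bench.
- saucer_yellow: yellow saucer: 92 mm across, white rim 11.5 mm high, flat well 66 mm across, its floor 4 mm above the underside; loose, about 60 g. Origin: centre of underside; z up. Lies on a fixed wooden tray (280 mm square, floor 6 mm thick, rim 22 mm high), the four in a square 115 mm apart. A cup in the well has its centre 27 mm above this origin.
- cup_green_mid (a point): green cup of the tea set: plastic, 53 mm across (foot 40), 48 mm high with its rim bead, about 50 g, sides nearly upright, open top, wall 3 mm; coloured outside and rim, WHITE floor inside, ONE ear (handle). Point: its centre, 23 mm above the foot; z up, x from the axis towards the ear, which reaches 42 mm from the axis, is 6 mm thick and lies 12 to 39 mm above the foot. Stands on the bench.
- saucer_green: green saucer: 92 mm across, white rim 11.5 mm high, flat well 66 mm across, its floor 4 mm above the underside; loose, about 60 g. Origin: centre of underside; z up. Lies on a fixed wooden tray (280 mm square, floor 6 mm thick, rim 22 mm high), the four in a square 115 mm apart. A cup in the well has its centre 27 mm above this origin.
- cup_blue_mid (a point): blue cup of the tea set: plastic, 53 mm across (foot 40), 48 mm high with its rim bead, about 50 g, sides nearly upright, open top, wall 3 mm; coloured outside and rim, WHITE floor inside, ONE ear (handle). Point: its centre, 23 mm above the foot; z up, x from the axis towards the ear, which reaches 42 mm from the axis, is 6 mm thick and lies 12 to 39 mm above the foot. Stands on the bench.
- saucer_blue: blue saucer: 92 mm across, white rim 11.5 mm high, flat well 66 mm across, its floor 4 mm above the underside; loose, about 60 g. Origin: centre of underside; z up. Lies on a fixed wooden tray (280 mm square, floor 6 mm thick, rim 22 mm high), the four in a square 115 mm apart. A cup in the well has its centre 27 mm above this origin.
- beaker_mid (a point): look-alike that does not belong: a plain red nesting beaker, no ear, red all through, 51 mm across at the top, 50 mm high, standing on the bench. This point is its centre, half-way up; z up.
- mug_mid (a point): look-alike that does not belong: a plain blue toddler's mug with TWO ears, blue all through, 53 mm across (84 mm over the ears, which lie along its x axis), 46 mm high, standing on the bench. This point is its centre, half-way up; z up. Farther out, along the far edge of the bench, stand other toys up to 150 mm high.
There are look-alikes about, which are no part of the job. Several things have the shape of the saucer_green; the one meant has the colours described above.

How it is judged:
By the outcome, as a careful person would: the job done as asked, in the order asked, and still so for the second after the job is handed in, with the robot touching nothing.
It also fails if it takes over 112 s, if anything falls off the work surface, if the arm or the gripper's body presses on something with over 40 N, if the wrist force passes 120 N, or if a joint passes its speed limit or range.

ROBOT

A 7-joint arm with a two-finger parallel gripper is mounted at the origin on the work surface. World frame = base frame: x ahead of the robot, y to its left, z up, the work surface at z = 0. Lengths are in m, angles in rad, forces in N, time in s.
With the tool pointing down it reaches from about 0.425 to 0.925 m from the base axis. Payload 6.8 kg.
Tool frame: the origin (TCP) lies at the very end of the fingers, on their centre line; the grasp point (between the pads) lies 19 mm behind it; z points along the fingers, y is the direction in which the jaws open and shut (so a half turn about z gives the same grasp; the last joint's range is limited). The gripper opens to 85 mm and grips with 20 to 120 N. Pads are 22 mm wide; open, the fingers measure 114 mm over their backs; the gripper's body (76 mm by 85 mm) begins 54 mm behind the grasp point. The pads swing forward as they close: fully open they stand 13 mm farther back than shut.
Start: joints at [1.054, 0.477, 0.022, 1.555, -0.011, 1.109, -0.083], TCP at [0.268, -0.619, 0.231] pointing down, gripper open.
Joint ranges: [-2.96, 2.96], [-0.34, 2.1], [-1.41, 1.46], [0.24, 2.44], [-1.37, 4.51], [0.17, 1.92], [-2.96, 2.96]. Speed limits (rad/s): [2.39, 2.39, 3.14, 3.14, 3.14, 3.14, 3.14].

INTERFACE

Orientations are given as a rotation vector (axis times angle).
In Python, from plant import sensors, imaging, bot gives the robot as it stands.
- The arm moves only by the tool drive_tool, never from a script. Its argument "deltas" is a list of rows, each a list of 4 numbers: the shift along the tool's x, y, z in m, then the turn about the tool's z in rad. A call has 1 to 8 rows; each row is the pose to reach, as a shift and turn from the pose commanded when the call began, along the tool's axes at that moment; what a row does not reach only later rows make up. A row lasts 1/8 s, in which the tool goes at most 62.5 mm and 10.7 degrees, less where a joint would pass 70% of its speed; a pose out of reach is approached as far as the arm can. A call with a gripper value outside its range is refused whole. "jaw" is the closure, from -1 (fully open) to 1 (shut), set as the call begins (left out, the last holds). The fingers move at their own pace and stop on an object; "squeeze" is the grip in N (left out, the last holds). Time passes only in rows, so rows that repeat a pose let the fingers close. It gives the time, the measured TCP pose, the force and the opening at its end, in the units of the state.
- sensors.sense(): the state, without advancing time (a new reading comes with each control period).
- imaging.read_camera(name): name is "scene" or "top" or "wrist"; returns a dict with "image" (420x560x3 uint8, blue, green, red), "range_z" (420x560 float32, m along the optical axis (not along the pixel's ray), 0 where there is no reading), "mtx" (3x3 intrinsics, pixels), "view" (4x4, takes a point from world to camera coordinates); the wrist camera has in their place "mount" (4x4, takes a point from camera to tool coordinates, whose origin is the TCP and whose axes are the flange's). Camera axes: x right, y down, z forward; pixel columns grow to the right and rows downward; lengths in m; the calibration is good to about 2 mm. The wrist camera is an equidistant fisheye: a pixel r from the principal point sees the ray r / f radians off the axis. A picture is of the moment at which its call begins: read the wrist's pose just before it.
- bot.hand_in(): hands the job in, once; it reports no verdict.
The state is a dict: "clock": time; "joints": joint angles; "qd": joint speeds; "joint_torque": joint torques, N m; "tool_pos": TCP position; "orientation": TCP orientation; "force": force on the tool from outside, world axes, zero at the start; "moment": the same for the moment, N m; "gripper_width": finger opening in m.
Only numpy, scipy, OpenCV 4.12 (cv2) and the standard library are available. Lean on these libraries where they do the work, as an engineer would, in place of code of your own. Each camera call takes 0.05 s, during which the arm holds its last target.

## Working session

There is one attempt and no reset: what is moved stays moved. The work goes in short steps, Python scripts to look and compute and a tool call to move; the robot and the scene stay as the last step left them, time stands still between calls to the robot, and variables do not carry over. Pictures are saved under pics/ and viewed, and the job is handed in when it is done.

Besides the shell and the picture viewer there is one more tool, called by a JSON object that holds its "fn" and its "kwargs". drive_tool: Moves the arm, as the interface text tells. Its arguments: {"type":"object","properties":{"deltas":{"type":"array","items":{"type":"array","items":{"type":"number"}}},"jaw":{"type":"number"},"squeeze":{"type":"number"}},"required":["deltas"]}

```bash
ls; mkdir -p pics
python3 - <<'E'
from plant import sensors, imaging, bot
import cv2, numpy as np
s=sensors.sense()
for k,v in s.items(): print(k,np.round(v,3))
for n in("scene","top","wrist"):
    d=imaging.read_camera(n); cv2.imwrite(f"pics/{n}0.png",d["image"])
    np.savez(f"pics/{n}0.npz",**d)
    print(n,np.round(d["mtx"],1).tolist(), np.round(d.get("view",d.get("mount")),3).tolist())
E
```

```text
pics
clock 0.0
joints [ 1.054  0.478  0.022  1.556 -0.012  1.109 -0.083]
qd [-0.001 -0.001  0.    -0.001 -0.001 -0.001  0.002]
joint_torque [ 0.0000e+00 -5.9644e+01  1.6080e+00 -2.8119e+01  1.2000e-02  9.0000e-03
  0.0000e+00]
tool_pos [ 0.268 -0.619  0.23 ]
orientation [-3.074e+00 -6.370e-01  1.000e-03]
force [-0.14   0.177 -0.934]
moment [ 0.077  0.051 -0.021]
gripper_width 0.085
scene [[473.4, 0.0, 281.8], [0.0, 473.4, 205.9], [0.0, 0.0, 1.0]] [[-0.759, 0.652, 0.002, 0.304], [0.399, 0.467, -0.789, -0.184], [-0.515, -0.598, -0.614, 1.569], [0.0, 0.0, 0.0, 1.0]]
top [[509.1, 0.0, 293.9], [0.0, 509.1, 204.6], [0.0, 0.0, 1.0]] [[0.025, -1.0, 0.007, 0.056], [-0.984, -0.026, -0.178, 0.478], [0.178, -0.003, -0.984, 1.431], [0.0, 0.0, 0.0, 1.0]]
wrist [[325.2, 0.0, 282.4], [0.0, 325.2, 212.5], [0.0, 0.0, 1.0]] [[-0.001, -0.964, -0.264, 0.067], [1.0, -0.0, -0.001, -0.001], [0.001, -0.264, 0.964, -0.143], [0.0, 0.0, 0.0, 1.0]]
```

View pics/top0.png

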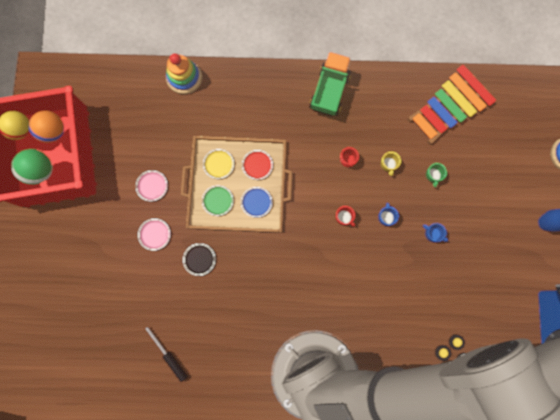

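View pics/scene0.png

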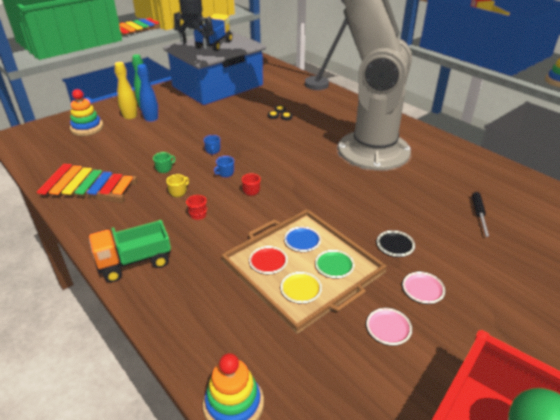

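View pics/wrist0.png

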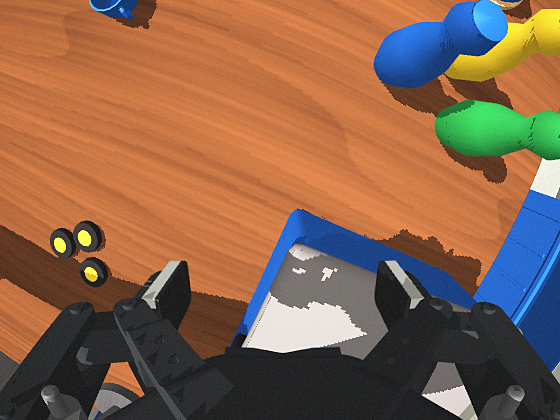

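The top view shows one-eared, white-inside cups at px red (346,215), blue (388,215), yellow (391,161) and green (437,174). The look-alikes are the beaker at (349,157) and the mug at (436,232). The saucers are on the tray: yellow (219,164), red (257,165), green (218,201) and blue (257,203). Next I'll measure them.

```bash
cat > h.py <<'E'
import numpy as np, cv2
from scipy.spatial.transform import Rotation as Rot
def ray_plane(d,uv,z):
    K,V=d["mtx"],d["view"]; R,t=V[:3,:3],V[:3,3]
    c=-R.T@t
    uv=np.atleast_2d(uv).astype(float)
    r=np.c_[(uv[:,0]-K[0,2])/K[0,0],(uv[:,1]-K[1,2])/K[1,1],np.ones(len(uv))]@R
    return c+r*((z-c[2])/r[:,2])[:,None]
def wrist_plane(d,s,uv,z):
    K,M=d["mtx"],d["mount"]; uv=np.atleast_2d(uv).astype(float)
    x=uv-K[:2,2]; r=np.hypot(*x.T); th=r/K[0,0]; k=np.where(r>0,np.sin(th)/np.maximum(r,1e-9),0)
    ray=np.c_[x*k[:,None],np.cos(th)]
    T=np.eye(4); T[:3,:3]=Rot.from_rotvec(s["orientation"]).as_matrix(); T[:3,3]=s["tool_pos"]
    W=T@M; c=W[:3,3]; r=ray@W[:3,:3].T
    return c+r*((z-c[2])/r[:,2])[:,None]
def masks(im):
    h=cv2.cvtColor(im,cv2.COLOR_BGR2HSV); H,S,V=cv2.split(h)
    ok=(S>130)&(V>60)
    return {"red":ok&((H<6)|(H>172)),"yellow":ok&(H>20)&(H<35)&(V>120),"green":ok&(H>45)&(H<85),"blue":ok&(H>100)&(H<130)}
E
python3 - <<'E'
from h import *
d=dict(np.load("pics/top0.npz")); im=d["image"]
for c,m in masks(im).items():
    n,l,st,ce=cv2.connectedComponentsWithStats(m.astype(np.uint8))
    for i in range(1,n):
        x,y,w,h,a=st[i]
        if a<60 or not(190<x<470 and 130<y<260): continue
        # fill, circle-part by opening
        cn=cv2.findContours((l==i).astype(np.uint8),cv2.RETR_EXTERNAL,cv2.CHAIN_APPROX_NONE)[0]
        f=np.zeros(m.shape,np.uint8); cv2.drawContours(f,cn,-1,1,-1)
        z=.012 if a>400 else .048
        M=cv2.moments(f,True); u=np.array([M['m10']/M['m00'],M['m01']/M['m00']])
        if a>400: z=0.0105
        print(c,st[i],"fill",f.sum(),u.round(1),ray_plane(d,u,z)[0].round(4))
cv2.imwrite("pics/crop1.png",cv2.resize(im[135:255,325:455],None,fx=5,fy=5,interpolation=cv2.INTER_CUBIC))
E
```

```text
red [340 147  20  20 315] fill 315 [349.  156.5] [ 0.6231 -0.0898  0.048 ]
red [244 152  26  26 525] fill 525 [256.8 164.5] [0.6016 0.1827 0.0105]
red [335 206  21  21 181] fill 335 [345.4 215.6] [ 0.4471 -0.0805  0.048 ]
yellow [205 151  26  26 516] fill 516 [217.9 163.4] [0.6017 0.2995 0.0105]
yellow [381 151  21  25 216] fill 341 [390.6 161.4] [ 0.6114 -0.2121  0.048 ]
blue [384 205  14  19  66] fill 66 [392.7 212.7] [ 0.4592 -0.2166  0.048 ]
blue [424 225  23  17 263] fill 265 [435.8 233. ] [ 0.4034 -0.3396  0.048 ]
```

View pics/crop1.png

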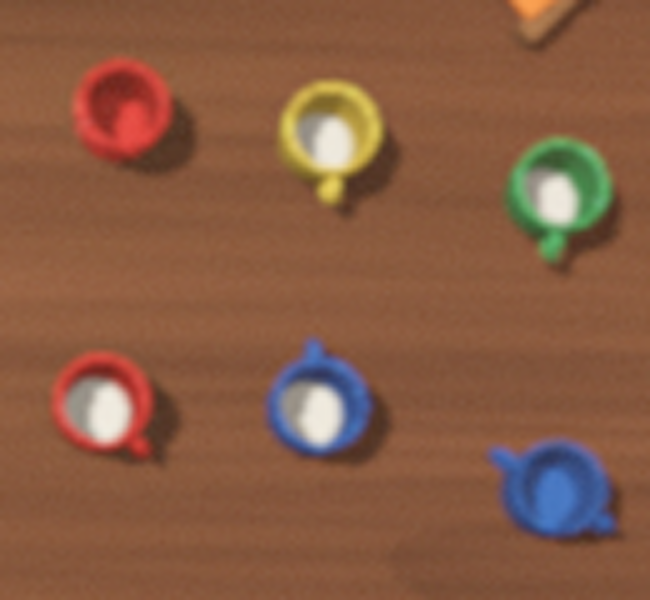

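{"fn": "drive_tool", "kwargs": {"deltas": [[0.02, -0.016, 0, 0.05], [0.06, -0.05, 0, 0.12], [0.105, -0.086, 0, 0.2], [0.15, -0.123, 0, 0.28], [0.198, -0.162, 0, 0.36], [0.246, -0.2, 0, 0.41], [0.294, -0.24, 0, 0.41], [0.335, -0.275, 0, 0.41]], "jaw": -1}}

```text
clock: 1.15
tool_pos: [0.4672, -0.2314, 0.2313]
orientation: [-3.141, -0.0, -0.0]
force: [1.5, 0.2, -0.0]
gripper_width: 0.0856
```

{"fn": "drive_tool", "kwargs": {"deltas": [[0.04, 0, 0, 0], [0.05, 0.025, 0, 0], [0.06, 0.03, 0, 0], [0.06, 0.03, 0, 0], [0.06, 0.03, 0, 0]]}}

```text
clock: 1.78
tool_pos: [0.5258, -0.2633, 0.2311]
orientation: [-3.141, 0.002, 0.001]
force: [-0.5, 0.2, -0.7]
gripper_width: 0.0852
```

Run:
```python
from plant import sensors, imaging
from h import *
s=sensors.sense(); d=imaging.read_camera("wrist")
np.savez("pics/w1.npz",**d,**{k:s[k] for k in("tool_pos","orientation")}); cv2.imwrite("pics/w1.png",d["image"])
print(s["clock"],s["tool_pos"],s["force"],Rot.from_rotvec(s["orientation"]).as_matrix().round(3),s["qd"])
```

```text
1.775 [ 0.52581491 -0.26325051  0.23114016] [-0.50947162  0.21657037 -0.66368502] [[ 1.    -0.001 -0.001]
 [-0.001 -1.     0.001]
 [-0.001 -0.001 -1.   ]] [ 0.00122869 -0.00633461  0.00149648  0.00139727  0.00013705 -0.00029017
  0.00356725]
```

View pics/w1.png

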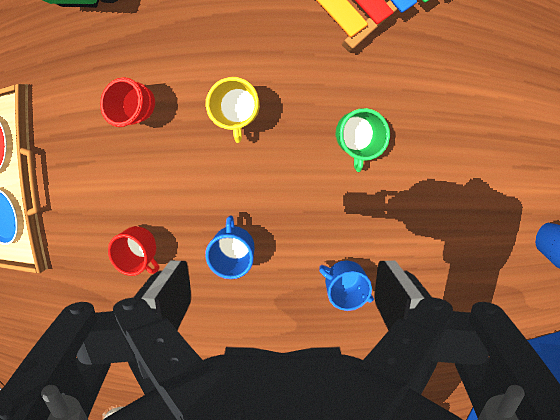

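The wrist view shows all six: beaker (127,101), yellow (232,104), green (363,134), red (133,250), blue (230,250), mug (348,288). The ears point down on yellow and green, up on blue, and lower right on red. I'll fit the rims from the range data.

```bash
cat >> h.py <<'E'
def wrist_cloud(d,s):
    K,M=d["mtx"],d["mount"]; h,w=d["range_z"].shape
    v,u=np.mgrid[:h,:w].astype(float); x=u-K[0,2]; y=v-K[1,2]; r=np.hypot(x,y); th=r/K[0,0]
    k=np.where(r>0,np.tan(th)/np.maximum(r,1e-9),0)
    P=np.stack([x*k,y*k,np.ones_like(x)],-1)*d["range_z"][...,None]
    T=np.eye(4); T[:3,:3]=Rot.from_rotvec(s["orientation"]).as_matrix(); T[:3,3]=s["tool_pos"]
    W=T@M; return P@W[:3,:3].T+W[:3,3]
def top_cloud(d):
    K,V=d["mtx"],d["view"]; h,w=d["range_z"].shape
    v,u=np.mgrid[:h,:w].astype(float)
    P=np.stack([(u-K[0,2])/K[0,0],(v-K[1,2])/K[1,1],np.ones_like(u)],-1)*d["range_z"][...,None]
    return (P-V[:3,3])@V[:3,:3]
def circ(p):
    A=np.c_[2*p,np.ones(len(p))]; s=np.linalg.lstsq(A,(p**2).sum(1),rcond=None)[0]
    return s[0],s[1],np.sqrt(s[2]+s[0]**2+s[1]**2)
E
python3 - <<'E'
from h import *
d=dict(np.load("pics/w1.npz")); P=wrist_cloud(d,d)
for n,(x,y) in dict(yellow=(.611,-.212),green=(.57,-.33),red=(.447,-.08),blue=(.455,-.21),beaker=(.623,-.09),mug=(.40,-.34)).items():
    near=np.hypot(P[...,0]-x,P[...,1]-y)<.05
    q=P[near&(P[...,2]>.043)&(P[...,2]<.055)]
    if len(q)<20: print(n,len(q)); continue
    c=circ(q[:,:2]); 
    e=P[near&(P[...,2]>.012)&(P[...,2]<.043)]; e=e[np.hypot(e[:,0]-c[0],e[:,1]-c[1])>.032]
    print(n,len(q),np.round(c,4),q[:,2].max().round(3),"ear",len(e),np.degrees(np.arctan2(*(e[:,:2].mean(0)-c[:2])[::-1])).round(1) if len(e) else None)
t=dict(np.load("pics/top0.npz")); 
for n,u in dict(yellow=(390.8,160.8),green=(436.6,172.2),red=(345,214.8),blue=(388.6,215.6)).items(): print(n,ray_plane(t,u,.048)[0].round(4))
Q=top_cloud(t); m=masks(t["image"])
for n,(x,y) in dict(red=(.602,.183),yellow=(.602,.3),green=(.49,.3),blue=(.49,.183)).items():
    near=np.hypot(Q[...,0]-x,Q[...,1]-y)<.05
    h=near&m[n]
    v,u=np.nonzero(h); uc=cv2.minEnclosingCircle(np.c_[u,v].astype(np.float32)); 
    print(n,h.sum(),u.mean(),v.mean(),uc, ray_plane(t,(u.mean(),v.mean()),.0105)[0].round(4),Q[h][:,:3].mean(0).round(4))
E
```

```text
yellow 635 [ 0.6158 -0.2116  0.0248] 0.05 ear 61 -174.1
green 611 [ 0.585  -0.3454  0.0248] 0.05 ear 67 176.4
red 481 [ 0.4511 -0.078   0.0248] 0.051 ear 69 -134.6
blue 521 [ 0.4523 -0.2029  0.0246] 0.051 ear 65 0.4
beaker 700 [ 0.6261 -0.0893  0.0243] 0.053 ear 0 None
mug 376 [ 0.4075 -0.3399  0.0247] 0.048 ear 94 55.5
yellow [ 0.6134 -0.2126  0.048 ]
green [ 0.5825 -0.3464  0.048 ]
red [ 0.4494 -0.0792  0.048 ]
blue [ 0.4503 -0.2047  0.048 ]
red 522 256.8333333333333 164.4272030651341 ((256.7934265136719, 164.4580841064453), 12.995311737060547) [0.6017 0.1826 0.0105] [0.6018 0.1826 0.0103]
yellow 515 217.88155339805826 163.41941747572815 ((217.7903289794922, 163.2096710205078), 12.915122032165527) [0.6017 0.2995 0.0105] [0.6019 0.2996 0.0099]
green 0 nan nan ((0.0, 0.0), 0.0) [nan nan nan] [nan nan nan]
blue 5 264.8 208.8 ((264.5, 209.0), 3.9052248001098633) [0.4673 0.154  0.0105] [0.4671 0.1539 0.0118]<stdin>:17: RuntimeWarning: Mean of empty slice.
  ret = ret.dtype.type(ret / rcount)
  ret = um.true_divide(
```

{"fn": "drive_tool", "kwargs": {"deltas": [[0.03, -0.017, 0.03, 0], [0.06, -0.034, 0.07, 0], [0.09, -0.051, 0.11, 0], [0.09, -0.051, 0.135, 0], [0.09, -0.051, 0.135, 0]]}}

```text
clock: 2.45
tool_pos: [0.6146, -0.212, 0.0943]
orientation: [-3.14, 0.001, 0.007]
force: [0.1, 0.0, 0.7]
gripper_width: 0.0855
```

```bash
cat > look.py <<'E'
import sys
from plant import sensors, imaging
from h import *
s=sensors.sense(); d=imaging.read_camera("wrist")
np.savez(f"pics/{sys.argv[1]}.npz",**d,**{k:s[k] for k in("tool_pos","orientation")}); cv2.imwrite(f"pics/{sys.argv[1]}.png",d["image"])
print(s["clock"],np.round(s["tool_pos"],4),np.round(s["force"],2),np.round(s["orientation"],3),round(s["gripper_width"],4))
E
python3 look.py w2
python3 - <<'E'
from h import *
d=dict(np.load("pics/w2.npz")); P=wrist_cloud(d,d)
q=P[(np.hypot(P[...,0]-.616,P[...,1]+.212)<.035)&(P[...,2]>.043)&(P[...,2]<.055)]
print(len(q),np.round(circ(q[:,:2]),4))
E
```

```text
2.45 [ 0.6146 -0.212   0.0943] [0.07 0.02 0.67] [-3.14e+00  1.00e-03  7.00e-03] 0.0855
1660 [ 0.6165 -0.2114  0.0248]
```

View pics/w2.png

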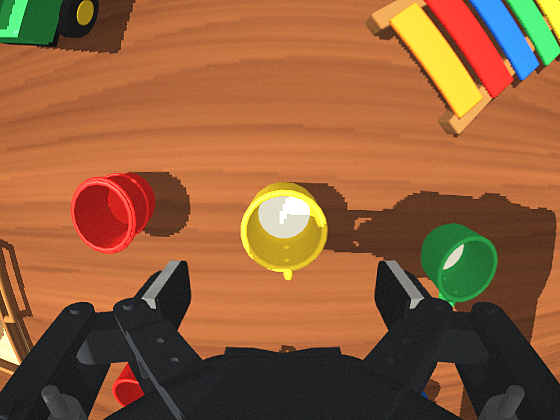

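The yellow rim is at (284,228), between the fingers, and the fit agrees with the earlier one to 1 mm. I'll go down and grip.

{"fn": "drive_tool", "kwargs": {"deltas": [[0.001, 0, 0.03, 0], [0.002, 0, 0.06, 0], [0.002, 0, 0.076, 0], [0.002, 0, 0.08, 0], [0.002, 0, 0.08, 0]]}}

```text
clock: 3.12
tool_pos: [0.6191, -0.2134, 0.0174]
orientation: [3.141, -0.002, 0.002]
force: [0.7, 0.1, 0.6]
gripper_width: 0.0855
```

{"fn": "drive_tool", "kwargs": {"deltas": [[0, 0, 0, 0], [0, 0, 0, 0], [0, 0, 0, 0], [0, 0, 0, 0], [0, 0, 0, 0], [0, 0, 0, 0]], "jaw": 1, "squeeze": 25}}

```text
clock: 3.88
tool_pos: [0.6191, -0.2132, 0.0175]
orientation: [3.141, -0.002, 0.002]
force: [-1.8, 0.2, 5.4]
gripper_width: 0.0521
```

{"fn": "drive_tool", "kwargs": {"deltas": [[0, 0, -0.01, 0], [0, 0, -0.035, 0], [0, -0.01, -0.07, 0], [-0.01, -0.035, -0.11, 0], [-0.03, -0.075, -0.14, 0], [-0.05, -0.125, -0.16, 0], [-0.07, -0.18, -0.17, 0], [-0.09, -0.23, -0.17, 0]]}}

```text
clock: 4.88
tool_pos: [0.5286, 0.0191, 0.188]
orientation: [-3.141, 0.001, -0.005]
force: [1.5, 1.1, 0.4]
gripper_width: 0.0523
```

{"fn": "drive_tool", "kwargs": {"deltas": [[-0.01, -0.055, 0, 0], [-0.02, -0.11, 0, 0], [-0.02, -0.155, 0, 0], [-0.02, -0.19, 0, 0], [-0.02, -0.21, 0, 0], [-0.02, -0.22, 0, 0], [-0.02, -0.22, 0, 0]]}}

```text
clock: 5.75
tool_pos: [0.5091, 0.2365, 0.1863]
orientation: [3.141, -0.002, -0.0]
force: [0.4, -0.6, -1.0]
gripper_width: 0.0525
```

```bash
python3 look.py w3
```

```text
5.75 [0.5091 0.2365 0.1863] [ 0.44 -0.56 -0.97] [ 3.141e+00 -2.000e-03 -0.000e+00] 0.0525
```

View pics/w3.png

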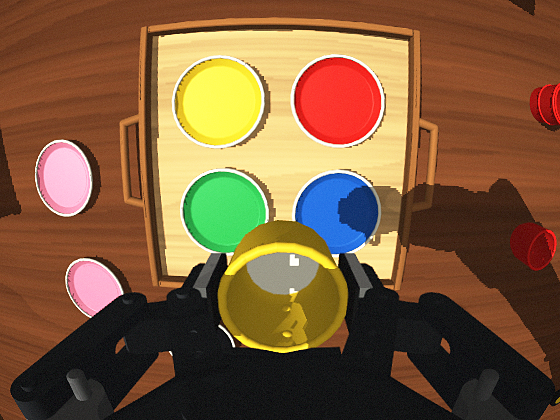

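The yellow cup is held at (284,290). The saucers are in view: yellow (219,101), red (338,101), green (226,210), blue (338,210). I'll measure them.

Run:
```python
from h import *
d=dict(np.load("pics/w3.npz")); im=d["image"]
P=wrist_cloud(d,d)
H,S,V=cv2.split(cv2.cvtColor(im,cv2.COLOR_BGR2HSV))
seeds=dict(yellow=(219,101),red=(338,101),green=(226,210),blue=(325,200))
rng={"red":(H<6)|(H>172),"yellow":(H>22)&(H<36),"green":(H>45)&(H<85),"blue":(H>95)&(H<130)}
for n,(u,v) in seeds.items():
    m=((S>150)&(V>40)&rng[n]).astype(np.uint8)
    m[240:,:]=0
    _,l,st,_=cv2.connectedComponentsWithStats(m); k=l==l[v,u]
    cn=max(cv2.findContours(k.astype(np.uint8),cv2.RETR_EXTERNAL,cv2.CHAIN_APPROX_NONE)[0],key=len)[:,0]
    cn=cn[cn[:,1]<(218 if n in("green","blue") else 400)]
    for z in (.010,.0145):
        w=wrist_plane(d,d,cn,z)[:,:2]; c=circ(w)
        for _ in range(5):
            r=np.abs(np.hypot(w[:,0]-c[0],w[:,1]-c[1])-c[2]); w=w[r<max(.001,2*np.median(r))]; c=circ(w)
        print(n,k.sum(),z,np.round(c,4),len(w),len(cn), end=" | ")
    q=P[k]; print("well z",np.median(q[:,2]).round(4))
```

```text
yellow 5770 0.01 [0.6012 0.3016 0.0428] 247 260 | yellow 5770 0.0145 [0.6009 0.3007 0.0422] 248 260 | well z 0.0113
red 5900 0.01 [0.6015 0.183  0.0429] 243 243 | red 5900 0.0145 [0.6011 0.1837 0.0423] 243 243 | well z 0.0112
green 4488 0.01 [0.4877 0.2987 0.0426] 126 126 | green 4488 0.0145 [0.4889 0.2979 0.042 ] 126 126 | well z 0.0111
blue 4334 0.01 [0.4853 0.1813 0.043 ] 123 123 | blue 4334 0.0145 [0.4866 0.1821 0.0424] 123 123 | well z 0.011
```

{"fn": "drive_tool", "kwargs": {"deltas": [[0.012, -0.008, 0.01, 0], [0.035, -0.024, 0.03, 0], [0.06, -0.042, 0.06, 0], [0.085, -0.056, 0.09, 0], [0.095, -0.063, 0.11, 0], [0.095, -0.063, 0.125, 0], [0.095, -0.063, 0.13, 0], [0.095, -0.063, 0.13, 0]]}}

```text
clock: 6.8
tool_pos: [0.6039, 0.2994, 0.0564]
orientation: [3.141, -0.002, -0.0]
force: [0.5, -0.1, -1.5]
gripper_width: 0.0523
```

```bash
python3 look.py w4
```

```text
6.8 [0.6039 0.2994 0.0564] [ 0.47 -0.08 -1.48] [ 3.141e+00 -2.000e-03 -0.000e+00] 0.0523
```

View pics/w4.png

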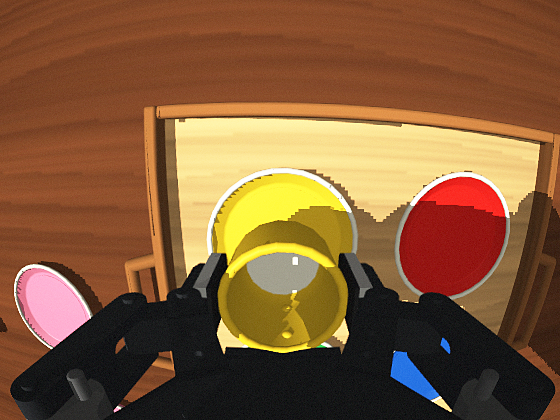

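The cup rim is at x≈283 and the saucer at x≈282, so they're centred sideways. I'll lower it gently.

{"fn": "drive_tool", "kwargs": {"deltas": [[0, 0, 0.008, 0], [0, 0, 0.015, 0], [0, 0, 0.02, 0], [0, 0, 0.024, 0], [0, 0, 0.026, 0], [0, 0, 0.027, 0], [0, 0, 0.027, 0]]}}

```text
clock: 7.72
tool_pos: [0.6041, 0.3, 0.0294]
orientation: [-3.142, 0.002, -0.0]
force: [0.0, -0.5, 0.2]
gripper_width: 0.0524
```

{"fn": "drive_tool", "kwargs": {"deltas": [[0, 0, 0.0005, 0], [0, 0, 0.001, 0], [0, 0, 0.0015, 0], [0, 0, 0.002, 0], [0, 0, 0.002, 0]]}}

```text
clock: 8.35
tool_pos: [0.6042, 0.3, 0.0275]
orientation: [-3.142, 0.002, -0.0]
force: [-1.1, -0.3, 2.1]
gripper_width: 0.0522
```

{"fn": "drive_tool", "kwargs": {"deltas": [[0, 0, 0.0005, 0], [0, 0, 0.0005, 0]]}}

```text
clock: 8.6
tool_pos: [0.6042, 0.3, 0.0275]
orientation: [-3.142, 0.002, -0.001]
force: [-1.9, -0.8, 5.7]
gripper_width: 0.0522
```

{"fn": "drive_tool", "kwargs": {"deltas": [[0, 0, 0, 0], [0, 0, 0, 0], [0, 0, 0, 0], [0, 0, 0, 0]], "jaw": -0.6}}

```text
clock: 9.1
tool_pos: [0.604, 0.2999, 0.0267]
orientation: [3.142, -0.002, -0.0]
force: [-0.1, -0.4, 0.2]
gripper_width: 0.0687
```

{"fn": "drive_tool", "kwargs": {"deltas": [[0, 0, -0.01, 0], [0, 0, -0.03, 0], [0, 0, -0.06, 0], [-0.01, 0.01, -0.1, 0], [-0.03, 0.02, -0.14, 0], [-0.05, 0.03, -0.16, 0], [-0.06, 0.04, -0.16, 0]], "jaw": -0.6}}

```text
clock: 9.98
tool_pos: [0.5444, 0.2607, 0.1901]
orientation: [-3.139, 0.001, -0.007]
force: [-0.3, -0.5, -0.2]
gripper_width: 0.0683
```

```bash
python3 look.py w5
cat > cups.py <<'E'
import sys
from h import *
d=dict(np.load(f"pics/{sys.argv[1]}.npz")); P=wrist_cloud(d,d); dz=float(sys.argv[4]) if len(sys.argv)>4 else 0
x,y=map(float,sys.argv[2:4])
for _ in range(2):
    q=P[(np.hypot(P[...,0]-x,P[...,1]-y)<.036)&(P[...,2]>.043+dz)&(P[...,2]<.055+dz)]; c=circ(q[:,:2]); x,y=c[:2]
e=P[(np.hypot(P[...,0]-x,P[...,1]-y)<.05)&(np.hypot(P[...,0]-x,P[...,1]-y)>.032)&(P[...,2]>.018+dz)&(P[...,2]<.043+dz)]
print(len(q),np.round(c,4),"ztop",np.percentile(q[:,2],50).round(4),"ear",len(e),np.degrees(np.arctan2(*(e[:,:2].mean(0)-c[:2])[::-1])).round(1) if len(e) else None)
E
python3 cups.py w5 .6017 .2998 .01
```

```text
9.975 [0.5444 0.2607 0.1901] [-0.29 -0.47 -0.16] [-3.139e+00  1.000e-03 -7.000e-03] 0.0683
865 [0.6013 0.3011 0.0247] ztop 0.0582 ear 73 -174.3
```

View pics/w5.png

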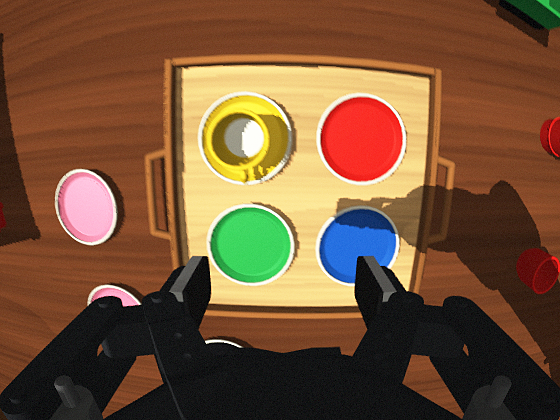

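The yellow cup stands upright in its saucer at (238,140), and the other saucers haven't moved. I'll re-measure all the saucers from this clearer view.

```bash
cat > sauc.py <<'E'
import sys
from h import *
d=dict(np.load(f"pics/{sys.argv[1]}.npz")); im=d["image"]
H,S,V=cv2.split(cv2.cvtColor(im,cv2.COLOR_BGR2HSV))
h,w=S.shape; v,u=np.mgrid[:h,:w]; W=wrist_plane(d,d,np.c_[u.ravel(),v.ravel()],.0165)[:,:2].reshape(h,w,2)
white=(S<60)&(V>90)
for n,(x,y) in dict(yellow=(.601,.300),red=(.6015,.1837),green=(.4885,.298),blue=(.487,.183)).items():
    c=(x,y,.044)
    for t in(.006,.004,.003):
        r=np.hypot(W[...,0]-c[0],W[...,1]-c[1]); q=W[white&(abs(r-.044)<t)]; c=circ(q)
    print(n,len(q),np.round(c,4))
E
python3 sauc.py w5
```

```text
yellow 956 [0.5997 0.2997 0.0446]
red 938 [0.5999 0.1834 0.0445]
green 890 [0.4882 0.2967 0.0444]
blue 702 [0.4863 0.1817 0.0442]
```

{"fn": "drive_tool", "kwargs": {"deltas": [[-0.005, 0.015, 0, -0.05], [-0.02, 0.05, 0, -0.15], [-0.035, 0.1, 0, -0.27], [-0.05, 0.15, 0, -0.4], [-0.065, 0.2, 0, -0.5], [-0.075, 0.25, 0.01, -0.6], [-0.085, 0.295, 0.03, -0.6], [-0.09, 0.325, 0.05, -0.6]], "jaw": -1}}

```text
clock: 11.02
tool_pos: [0.4526, -0.0675, 0.1356]
orientation: [3.003, 0.923, -0.002]
force: [-0.2, -0.4, 0.6]
gripper_width: 0.0856
```

```bash
python3 look.py w6; python3 cups.py w6 .451 -.078; python3 cups.py w6 .4523 -.203; python3 -c "
from plant import sensors;print(sensors.sense()['joints'])"
```

```text
11.025 [ 0.4526 -0.0675  0.1356] [-0.19 -0.41  0.58] [ 3.003e+00  9.230e-01 -2.000e-03] 0.0856
1158 [ 0.4506 -0.0771  0.0248] ztop 0.0481 ear 43 -135.3
183 [ 0.4563 -0.202   0.0209] ztop 0.0478 ear 62 2.4
[ 0.23445048  0.26801571 -0.24794116  2.13862408  0.09817822  0.7511965
 -1.05561968]
```

{"fn": "drive_tool", "kwargs": {"deltas": [[-0.0035, 0.0035, 0.015, 0], [-0.007, 0.007, 0.04, 0], [-0.007, 0.007, 0.07, 0], [-0.007, 0.007, 0.095, 0], [-0.007, 0.007, 0.112, 0], [-0.007, 0.007, 0.119, 0], [-0.007, 0.007, 0.119, 0]]}}

```text
clock: 11.95
tool_pos: [0.4518, -0.0739, 0.0174]
orientation: [-3.001, -0.928, 0.001]
force: [0.8, 0.4, 0.7]
gripper_width: 0.0858
```

{"fn": "drive_tool", "kwargs": {"deltas": [[-0.0015, 0.001, 0, 0], [-0.0025, 0.002, 0, 0], [-0.0025, 0.002, 0, 0], [-0.0025, 0.002, 0, 0], [-0.0025, 0.002, 0, 0], [-0.0025, 0.002, 0, 0], [-0.0025, 0.002, 0, 0]], "jaw": 1}}

```text
clock: 12.82
tool_pos: [0.4514, -0.0778, 0.0186]
orientation: [3.001, 0.926, 0.002]
force: [-0.2, 1.1, 6.0]
gripper_width: 0.0517
```

{"fn": "drive_tool", "kwargs": {"deltas": [[0, 0, -0.01, 0], [0, 0, -0.035, 0], [0.01, -0.005, -0.065, 0], [0.03, -0.015, -0.09, 0.08], [0.065, -0.03, -0.105, 0.2], [0.115, -0.055, -0.11, 0.33], [0.165, -0.08, -0.11, 0.46], [0.21, -0.103, -0.11, 0.57]]}}

```text
clock: 13.82
tool_pos: [0.5671, 0.1275, 0.1288]
orientation: [-3.141, -0.04, -0.002]
force: [0.3, 0.2, -0.4]
gripper_width: 0.0512
```

```bash
python3 -c "
from plant import sensors;from h import *
s=sensors.sense();print(s['tool_pos'],s['force'],Rot.from_rotvec(s['orientation']).as_matrix().round(3))"
```

```text
[0.56714584 0.1275483  0.1288441 ] [ 0.32904344  0.2100207  -0.42145701] [[ 1.     0.025  0.001]
 [ 0.025 -1.     0.   ]
 [ 0.001 -0.    -1.   ]]
```

{"fn": "drive_tool", "kwargs": {"deltas": [[0.015, -0.025, 0.005, 0.02], [0.027, -0.043, 0.02, 0.025], [0.034, -0.052, 0.04, 0.025], [0.035, -0.056, 0.06, 0.025], [0.035, -0.056, 0.07, 0.025], [0.035, -0.056, 0.074, 0.025], [0.035, -0.056, 0.074, 0.025]]}}

```text
clock: 14.7
tool_pos: [0.5997, 0.1822, 0.054]
orientation: [3.141, 0.005, 0.0]
force: [-0.4, 1.0, 0.7]
gripper_width: 0.0518
```

```bash
python3 look.py w7;python3 sauc.py w7
```

```text
14.7 [0.5997 0.1822 0.054 ] [-0.36  1.03  0.69] [3.141 0.005 0.   ] 0.0518
yellow 1154 [0.6005 0.3008 0.0445]
red 1620 [0.6008 0.1843 0.0445]
green 0 [0. 0. 0.]
blue 37 [0.4913 0.1827 0.0425]
```

View pics/w7.png

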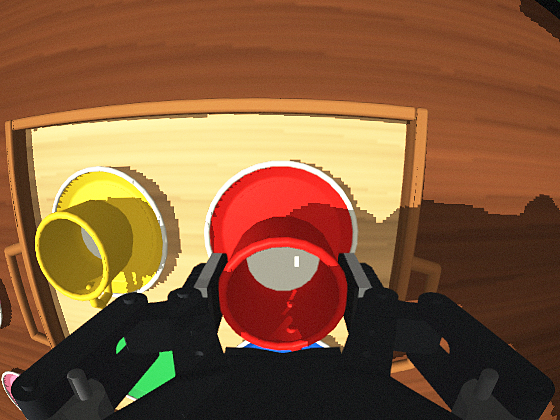

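The red cup is over the red saucer, about 2 mm off in y. I'll correct that while lowering.

{"fn": "drive_tool", "kwargs": {"deltas": [[0.001, -0.001, 0.006, 0], [0.001, -0.002, 0.013, 0], [0.001, -0.002, 0.018, 0], [0.001, -0.002, 0.021, 0], [0.001, -0.002, 0.023, 0], [0.001, -0.002, 0.024, 0], [0.001, -0.002, 0.024, 0]]}}

```text
clock: 15.62
tool_pos: [0.6007, 0.1848, 0.0298]
orientation: [-3.142, -0.006, -0.0]
force: [-0.4, 0.8, -0.9]
gripper_width: 0.0518
```

{"fn": "drive_tool", "kwargs": {"deltas": [[0, 0, 0.0005, 0], [0, 0, 0.001, 0], [0, 0, 0.0015, 0], [0, 0, 0.0015, 0]]}}

```text
clock: 16.12
tool_pos: [0.6008, 0.1848, 0.0288]
orientation: [-3.142, -0.006, -0.001]
force: [-1.5, -0.4, 4.9]
gripper_width: 0.0516
```

Contact is about 5 N. I'll release and rise.

{"fn": "drive_tool", "kwargs": {"deltas": [[0, 0, 0, 0], [0, 0, 0, 0], [0, 0, 0, 0], [0, 0, 0, 0]], "jaw": -0.6}}

```text
clock: 16.62
tool_pos: [0.6006, 0.1848, 0.0282]
orientation: [3.142, 0.006, -0.0]
force: [0.2, 0.2, -0.0]
gripper_width: 0.0685
```

{"fn": "drive_tool", "kwargs": {"deltas": [[0, 0, -0.01, 0], [0, 0, -0.03, 0], [0, 0, -0.06, 0], [-0.01, 0.01, -0.1, 0], [-0.03, 0.03, -0.13, 0], [-0.05, 0.07, -0.15, 0], [-0.07, 0.12, -0.15, 0], [-0.09, 0.17, -0.15, 0]]}}

```text
clock: 17.62
tool_pos: [0.5112, 0.0131, 0.1804]
orientation: [-3.141, -0.007, -0.005]
force: [0.1, -1.1, 0.8]
gripper_width: 0.0684
```

{"fn": "drive_tool", "kwargs": {"deltas": [[-0.01, 0.05, 0, 0], [-0.025, 0.1, 0.01, 0], [-0.04, 0.145, 0.03, 0], [-0.05, 0.18, 0.05, 0], [-0.055, 0.205, 0.06, 0], [-0.055, 0.21, 0.06, 0]], "jaw": -1}}

```text
clock: 18.38
tool_pos: [0.4565, -0.1974, 0.119]
orientation: [3.141, 0.001, 0.0]
force: [0.1, 0.1, 0.3]
gripper_width: 0.0857
```

```bash
python3 look.py w8; python3 cups.py w8 .4523 -.203
```

```text
18.375 [ 0.4565 -0.1974  0.119 ] [0.15 0.14 0.28] [3.141e+00 1.000e-03 0.000e+00] 0.0857
1321 [ 0.4521 -0.2028  0.0248] ztop 0.0481 ear 124 0.7
```

View pics/w8.png

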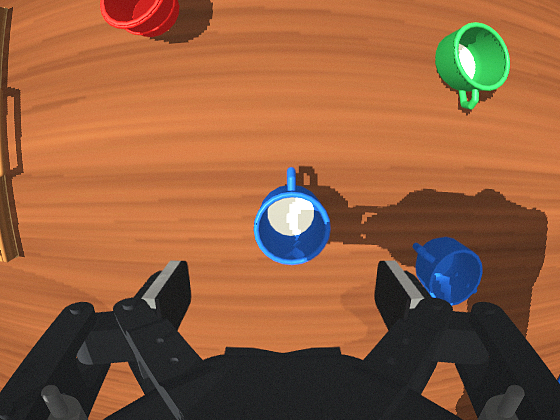

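The blue cup is at (292,228) with its ear up. The mug at (449,270) is clear of the right finger. Descending.

{"fn": "drive_tool", "kwargs": {"deltas": [[-0.002, 0.003, 0.015, 0], [-0.005, 0.0055, 0.04, 0], [-0.005, 0.0055, 0.07, 0], [-0.005, 0.0055, 0.09, 0], [-0.005, 0.0055, 0.1, 0], [-0.005, 0.0055, 0.103, 0], [-0.005, 0.0055, 0.103, 0]]}}

```text
clock: 19.3
tool_pos: [0.4525, -0.2012, 0.0157]
orientation: [3.141, 0.007, 0.001]
force: [0.2, -0.5, -0.3]
gripper_width: 0.0853
```

{"fn": "drive_tool", "kwargs": {"deltas": [[0, 0, 0, 0], [0, 0, 0, 0], [0, 0, 0, 0], [0, 0, 0, 0], [0, 0, 0, 0], [0, 0, 0, 0]], "jaw": 1}}

```text
clock: 20.05
tool_pos: [0.4525, -0.2015, 0.0162]
orientation: [3.141, 0.006, 0.002]
force: [-1.0, 1.6, 6.7]
gripper_width: 0.0525
```

{"fn": "drive_tool", "kwargs": {"deltas": [[0, 0, -0.01, 0], [0, 0, -0.035, 0], [0, -0.01, -0.065, 0], [0.003, -0.035, -0.09, 0], [0.008, -0.075, -0.1, 0], [0.013, -0.125, -0.1, 0], [0.018, -0.18, -0.1, 0], [0.023, -0.235, -0.1, 0]]}}

```text
clock: 21.05
tool_pos: [0.4743, 0.0353, 0.1161]
orientation: [3.142, 0.005, 0.002]
force: [1.3, -0.4, 0.3]
gripper_width: 0.0526
```

{"fn": "drive_tool", "kwargs": {"deltas": [[0.005, -0.05, 0, 0], [0.008, -0.095, 0, 0], [0.01, -0.125, 0.01, 0], [0.011, -0.143, 0.025, 0], [0.011, -0.149, 0.045, 0], [0.011, -0.149, 0.058, 0], [0.011, -0.149, 0.06, 0], [0.011, -0.149, 0.06, 0]]}}

```text
clock: 22.05
tool_pos: [0.4849, 0.1823, 0.0557]
orientation: [3.141, 0.004, 0.001]
force: [-0.1, -0.4, 0.9]
gripper_width: 0.0529
```

```bash
python3 look.py w9;python3 sauc.py w9; python3 cups.py w9 .601 .184 .01;python3 cups.py w9 .601 .3 .01
```

```text
22.05 [0.4849 0.1823 0.0557] [-0.09 -0.38  0.89] [3.141e+00 4.000e-03 1.000e-03] 0.0529
yellow 1104 [0.6006 0.3007 0.0445]
red 1769 [0.6009 0.1842 0.0445]
green 1729 [0.489  0.2977 0.0445]
blue 1590 [0.4872 0.1827 0.0445]
2011 [0.5986 0.1856 0.0245] ztop 0.0582 ear 231 -169.8
2209 [0.6007 0.2999 0.0247] ztop 0.0579 ear 322 -174.1
```

View pics/w9.png

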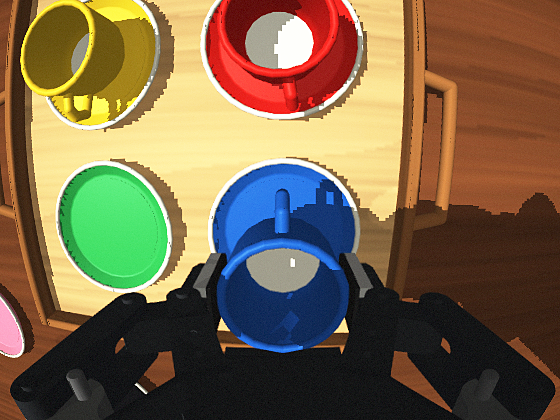

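Yellow is within 1 mm of its saucer centre and red within 3 mm. Blue is over its saucer at (283,215), so I'll shift x by +2 mm and lower it.

{"fn": "drive_tool", "kwargs": {"deltas": [[0.001, 0, 0.007, 0], [0.002, 0, 0.015, 0], [0.0025, 0, 0.021, 0], [0.0025, 0, 0.025, 0], [0.0025, 0, 0.027, 0], [0.0025, 0, 0.028, 0], [0.0025, 0, 0.028, 0]]}}

```text
clock: 22.98
tool_pos: [0.4872, 0.1829, 0.0274]
orientation: [-3.142, -0.006, -0.0]
force: [0.6, 0.0, -0.8]
gripper_width: 0.052
```

{"fn": "drive_tool", "kwargs": {"deltas": [[0, 0, 0.0005, 0], [0, 0, 0.001, 0], [0, 0, 0.0015, 0], [0, 0, 0.0015, 0]]}}

```text
clock: 23.48
tool_pos: [0.4872, 0.1829, 0.0262]
orientation: [3.142, 0.006, 0.0]
force: [-1.3, 0.1, 5.8]
gripper_width: 0.0525
```

{"fn": "drive_tool", "kwargs": {"deltas": [[0, 0, 0, 0], [0, 0, 0, 0], [0, 0, 0, 0], [0, 0, 0, 0]], "jaw": -0.6}}

```text
clock: 23.98
tool_pos: [0.4872, 0.1828, 0.0258]
orientation: [3.142, 0.006, 0.0]
force: [0.1, 0.4, 0.5]
gripper_width: 0.0682
```

{"fn": "drive_tool", "kwargs": {"deltas": [[0, 0, -0.01, 0], [0, 0, -0.03, 0], [0, 0, -0.06, 0], [0, 0.01, -0.1, 0], [0.005, 0.035, -0.13, 0], [0.01, 0.075, -0.15, 0], [0.02, 0.125, -0.15, 0], [0.03, 0.18, -0.15, 0]]}}

```text
clock: 24.98
tool_pos: [0.5183, 0.002, 0.1772]
orientation: [-3.141, -0.008, -0.003]
force: [1.2, -0.1, 1.0]
gripper_width: 0.0683
```

{"fn": "drive_tool", "kwargs": {"deltas": [[0.01, 0.055, 0, 0], [0.02, 0.11, 0, 0], [0.03, 0.165, 0, 0], [0.04, 0.22, 0, 0], [0.05, 0.27, 0.01, 0], [0.06, 0.315, 0.03, 0], [0.068, 0.34, 0.05, 0], [0.068, 0.348, 0.06, 0]], "jaw": -1}}

```text
clock: 25.98
tool_pos: [0.5864, -0.3464, 0.115]
orientation: [-3.142, -0.003, 0.002]
force: [-0.9, 0.2, -0.2]
gripper_width: 0.0852
```

{"fn": "drive_tool", "kwargs": {"deltas": [[0, 0, 0, 0]]}}

```text
clock: 26.1
tool_pos: [0.5864, -0.3442, 0.1153]
orientation: [-3.14, -0.006, 0.002]
force: [-0.5, 0.3, 0.1]
gripper_width: 0.0855
```

```bash
python3 look.py w10; python3 cups.py w10 .585 -.3454
```

```text
26.1 [ 0.5864 -0.3442  0.1153] [-0.49  0.29  0.09] [-3.14e+00 -6.00e-03  2.00e-03] 0.0855
1417 [ 0.5855 -0.3461  0.0248] ztop 0.0481 ear 52 176.9
```

View pics/w10.png

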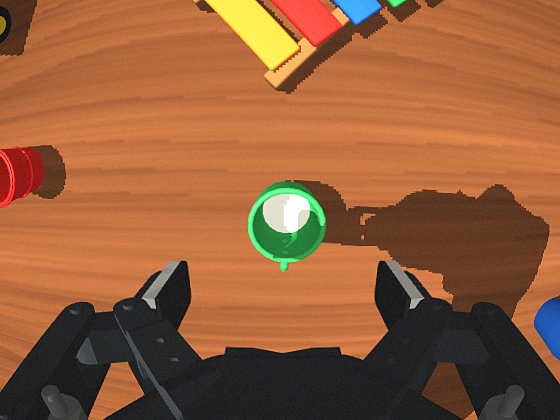

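The green cup is at (287,222), between the fingers with nothing nearby.

{"fn": "drive_tool", "kwargs": {"deltas": [[-0.001, 0.001, 0.015, 0], [-0.0015, 0.0015, 0.04, 0], [-0.0015, 0.0015, 0.07, 0], [-0.0015, 0.0015, 0.088, 0], [-0.0015, 0.0015, 0.096, 0], [-0.0015, 0.0015, 0.099, 0], [-0.0015, 0.0015, 0.099, 0]]}}

```text
clock: 27.02
tool_pos: [0.5861, -0.3465, 0.0175]
orientation: [3.141, 0.006, 0.002]
force: [0.7, 0.1, 0.9]
gripper_width: 0.0852
```

{"fn": "drive_tool", "kwargs": {"deltas": [[0, 0, 0, 0], [0, 0, 0, 0], [0, 0, 0, 0], [0, 0, 0, 0], [0, 0, 0, 0], [0, 0, 0, 0]], "jaw": 1}}

```text
clock: 27.78
tool_pos: [0.5861, -0.3465, 0.0177]
orientation: [3.141, 0.006, 0.002]
force: [-2.0, 0.2, 5.5]
gripper_width: 0.0525
```

{"fn": "drive_tool", "kwargs": {"deltas": [[0, 0, -0.01, 0], [0, 0, -0.035, 0], [0, -0.01, -0.07, 0], [-0.004, -0.035, -0.1, 0], [-0.01, -0.075, -0.12, 0], [-0.018, -0.125, -0.12, 0], [-0.026, -0.18, -0.12, 0], [-0.034, -0.235, -0.12, 0]]}}

```text
clock: 28.78
tool_pos: [0.5504, -0.1098, 0.1374]
orientation: [3.142, 0.005, 0.001]
force: [0.4, -0.2, -1.2]
gripper_width: 0.0529
```

{"fn": "drive_tool", "kwargs": {"deltas": [[-0.008, -0.055, 0, 0], [-0.016, -0.11, 0, 0], [-0.024, -0.165, 0, 0], [-0.032, -0.22, 0, 0], [-0.041, -0.275, 0, 0], [-0.05, -0.33, 0, 0], [-0.058, -0.375, 0, 0], [-0.063, -0.4, 0, 0]]}}

```text
clock: 29.78
tool_pos: [0.4851, 0.2915, 0.1372]
orientation: [-3.14, -0.011, -0.0]
force: [-0.2, -0.7, -0.4]
gripper_width: 0.0525
```

{"fn": "drive_tool", "kwargs": {"deltas": [[0, -0.007, 0, 0], [0, -0.008, 0.015, 0], [0, -0.008, 0.04, 0], [0, -0.008, 0.065, 0], [0, -0.008, 0.08, 0], [0, -0.008, 0.082, 0], [0, -0.008, 0.082, 0]]}}

```text
clock: 30.65
tool_pos: [0.4867, 0.2961, 0.0551]
orientation: [-3.141, -0.005, -0.001]
force: [0.8, 0.1, 0.2]
gripper_width: 0.0527
```

```bash
python3 look.py w11;python3 sauc.py w11; python3 cups.py w11 .601 .184 .01;python3 cups.py w11 .601 .3 .01
```

```text
30.65 [0.4867 0.2961 0.0551] [0.84 0.13 0.23] [-3.141e+00 -5.000e-03 -1.000e-03] 0.0527
yellow 1807 [0.6006 0.3005 0.0445]
red 1054 [0.6008 0.1841 0.0444]
green 1553 [0.4891 0.2975 0.0444]
blue 1193 [0.4873 0.1825 0.0443]
2293 [0.5988 0.1868 0.0247] ztop 0.0577 ear 312 -170.7
2027 [0.6004 0.301  0.0245] ztop 0.0582 ear 243 -175.1
```

View pics/w11.png

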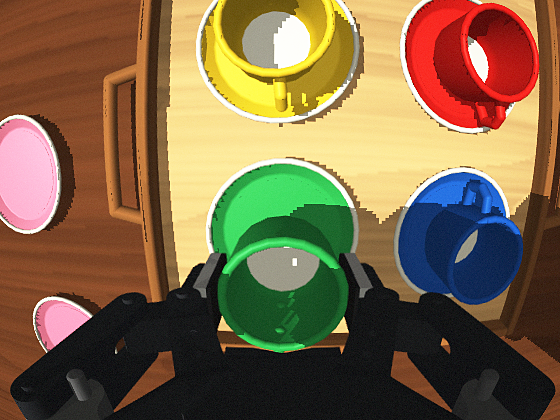

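The green cup is over the green saucer and the other three stand upright. I'll correct by about 3 mm in x and 1.5 mm in y, then lower it.

{"fn": "drive_tool", "kwargs": {"deltas": [[0.001, -0.001, 0.007, 0], [0.002, -0.0015, 0.014, 0], [0.003, -0.0015, 0.019, 0], [0.003, -0.0015, 0.023, 0], [0.003, -0.0015, 0.025, 0], [0.003, -0.0015, 0.026, 0], [0.003, -0.0015, 0.026, 0]]}}

```text
clock: 31.58
tool_pos: [0.4892, 0.2979, 0.0289]
orientation: [-3.142, -0.006, -0.0]
force: [-0.6, -0.0, -0.1]
gripper_width: 0.0522
```

{"fn": "drive_tool", "kwargs": {"deltas": [[0, 0, 0.0005, 0], [0, 0, 0.001, 0], [0, 0, 0.0015, 0], [0, 0, 0.0015, 0]]}}

```text
clock: 32.08
tool_pos: [0.4894, 0.2979, 0.0277]
orientation: [-3.141, -0.006, -0.001]
force: [-1.4, -2.2, 5.1]
gripper_width: 0.0523
```

{"fn": "drive_tool", "kwargs": {"deltas": [[0, 0, 0, 0], [0, 0, 0, 0], [0, 0, 0, 0], [0, 0, 0, 0]], "jaw": -0.6}}

```text
clock: 32.58
tool_pos: [0.4892, 0.2979, 0.0272]
orientation: [3.142, 0.006, -0.0]
force: [0.5, -0.1, -0.1]
gripper_width: 0.0682
```

{"fn": "drive_tool", "kwargs": {"deltas": [[0, 0, -0.01, 0], [0, 0, -0.03, 0], [0, 0, -0.06, 0], [-0.005, 0.01, -0.1, 0], [-0.01, 0.03, -0.14, 0], [-0.015, 0.05, -0.17, 0], [-0.02, 0.055, -0.18, 0], [-0.02, 0.055, -0.18, 0]]}}

```text
clock: 33.58
tool_pos: [0.4693, 0.2431, 0.2078]
orientation: [-3.141, -0.006, -0.001]
force: [-0.6, -0.0, 0.1]
gripper_width: 0.0682
```

```bash
python3 look.py w12;python3 sauc.py w12; for p in ".6 .3" ".6 .184" ".489 .298" ".487 .183"; do python3 cups.py w12 $p .01;done
python3 - <<'E'
from plant import imaging
import cv2,numpy as np
for n in("top","scene"):
    d=imaging.read_camera(n); cv2.imwrite(f"pics/{n}9.png",d["image"])
E
```

```text
33.575 [0.4693 0.2431 0.2078] [-0.61 -0.02  0.14] [-3.141e+00 -6.000e-03 -1.000e-03] 0.0682
yellow 750 [0.6006 0.3008 0.0445]
red 757 [0.6008 0.1845 0.0445]
green 758 [0.489  0.2977 0.0444]
blue 789 [0.4873 0.1829 0.0444]
766 [0.6008 0.3009 0.0248] ztop 0.0581 ear 84 -174.1
748 [0.599  0.1861 0.0247] ztop 0.0581 ear 80 -170.9
741 [0.4889 0.2986 0.0247] ztop 0.0581 ear 53 178.4
728 [0.4867 0.1843 0.0247] ztop 0.058 ear 82 1.6
```

View pics/w12.png

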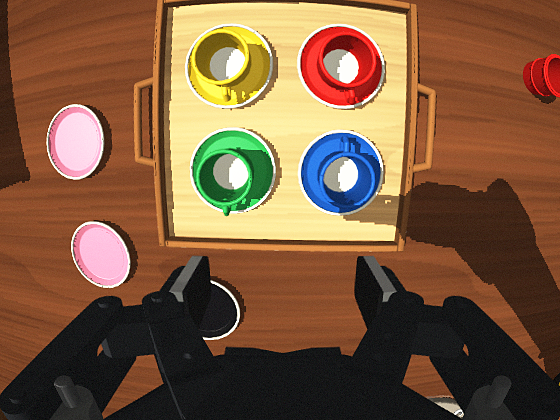

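View pics/scene9.png

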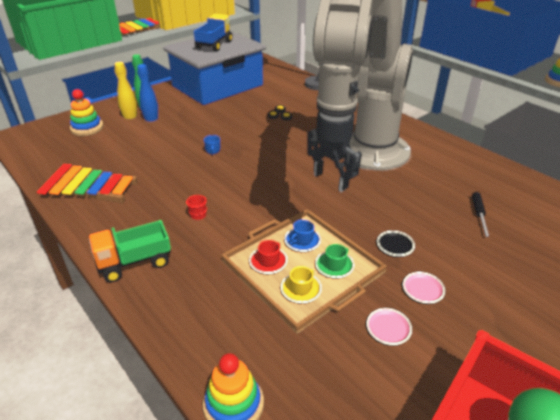

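All four cups stand on their own saucers: yellow (228,63), red (340,65), green (230,172), blue (342,174). The beaker (scene 196,206) and mug (212,145) are where they were. I'm handing in.

```bash
python3 -c "
from plant import bot;print(bot.hand_in())"
```

```text
the job is handed in; nothing more can be done
None
```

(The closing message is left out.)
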